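# Stake a stud in a heat-spreader plate with a struck punch and unload the jig

## Robot

A 7-joint arm with a two-finger parallel gripper is mounted at the origin on a cart in front of the work surface, level with it; the furniture and walls round the work are solid. World frame = base frame: x ahead of the robot, y to its left, z up, the work surface at z = 0. Lengths are in mm, angles in rad, forces in N, time in s.
With the tool pointing down it reaches from about 400 to 900 mm from the base axis. Payload 5.6 kg.
Tool frame: the origin (TCP) lies midway between the tips of the shut fingers; the grasp point (between the pads) lies 19 mm behind it; z points along the fingers, y is the line along which they close (so a half turn about z gives the same grasp; the last joint's range is limited). The gripper opens to 92 mm and grips with 3 to 60 N. Pads are 20 mm wide; open, the fingers measure 128 mm over their backs; the gripper's body (75 mm by 189 mm) begins 69 mm behind the grasp point.
Start: joints at [-1.184, 0.468, -0.012, 1.603, 0.006, 1.071, -0.056], TCP at [270.888, 590.871, 214.592] pointing down, gripper open.
Joint ranges: [-2.53, 2.53], [-0.31, 2.02], [-1.57, 1.55], [0.28, 2.44], [-1.29, 4.43], [0.15, 1.84], [-2.92, 2.92]. Speed limits (rad/s): [2.57, 2.57, 3.14, 3.14, 3.14, 3.14, 3.14].

## Interface

Orientations are given as a rotation vector (axis times angle).
In Python, from cell import robot, grip, kin, viewer gives the robot as it stands. Calls block until the motion is done:
- robot.movep(position, orientation): joint-space move of the TCP to a pose.
- robot.servo_line(position, feed=150, rotation=None): straight line of the TCP; rotation=None keeps the orientation; feed is the mean speed in mm/s.
- robot.goto_joints(angles): joint-space move.
- grip(opening, newtons=None): opening from 0.0 (shut) to 1.0 (fully open); newtons is the grip in N (None keeps the last); returns when the fingers have stopped.
- robot.hold(seconds).
- kin.ik(position, orientation): joint angles nearest the present ones, or None.
- robot.observe(): the state.
- viewer.read_camera(name): name is "side" or "top"; returns the picture (420x560x3 uint8, red, green, blue); there is no depth.
- viewer.camera_info(name): a dict with "camera_matrix" (3x3 intrinsics, pixels), "k1" (the pictures are not rectified: a ray, as slopes to the right and down, at radius r is drawn at 1 + k1 r^2 times it, then the intrinsics apply), "R" (3x3) and "t" (3): a world point X has camera coordinates R X + t. Camera axes: x right, y down, z forward; pixel columns grow to the right and rows downward; lengths in mm; the calibration is good to about 2 mm. A picture is of the moment at which its call begins. camera_info takes no time and is no camera call.
A pose or a line that the arm cannot do raises robot.IKError and nothing moves.
- robot.job_done(): hands the job in; it is judged then, once.
Trained networks look in the newest picture that a camera, given by its name, has taken for a name from the list of things; names that differ only in an ending like _2 or _b are one class to them, and where a whole thing is asked for, a point or a joint stands for the part that bears it (a point fixed in the world has none). Each returns a list of dicts, best first, with "confidence" (0 to 1); they miss things now and then, are a little off and sometimes report something else, mostly with a low value. They report only what shows in the picture. A call takes as long as a camera call.
- viewer.silhouettes(name, camera): "mask" (420x560 bool, what is visible of it).
- viewer.pinpoint(name, camera): "at" ([x, y, z] in mm, in the coordinates of the camera as it stood for that picture, good to about 4 mm: a listed point, or the origin of a listed thing).
The state is a dict: "t": time; "joints": joint angles; "joint_velocities": joint speeds; "joint_torque": joint torques, N m; "tcp_pos": TCP position; "tcp_rot": TCP orientation; "contact_force": force on the tool from outside, world axes, zero at the start; "wrist_torque": the same for the moment, N m; "grip_width": opening from 0.0 (shut) to 1.0 (fully open); "grip_force": force on a finger pad.
Only numpy, scipy, OpenCV 4.12 (cv2) and the standard library are available. Lean on these libraries where they do the work, as an engineer would, in place of code of your own. Each camera call takes 0.05 s, during which the arm holds its last target. There are 200 camera calls.

## Task

The brass stud of the aluminium plate in the sloping staking jig still stands proud. Take the mallet from its wooden rest and knock the jig's sprung punch down with quick blows, head square to the punch, until the stud's head sits down on the plate and the punch goes no further; then put the mallet back standing on its rest, swing the hold-down bar well up and back, slide the plate out sideways from under its keepers and lay it flat in the black tray, stud upwards. Work the punch only with the mallet, and leave the bottles and the solder spool standing where they are.

Things in the scene. Friction and masses are not known exactly. Their poses are not given: they have to be found in the camera images.
- jig: Staking jig, fixed: grey stand 200 mm (x) by 140 mm (y). Origin on the bench under the middle of the nest; x to the jig's high far side, y to the end-stop (left) side, z up; it stands turned by up to 0.3 rad. Its deck, 95 mm above this origin, slopes 25 degrees down towards its -x side (the robot).
- deck: Sloping dark grey deck of the jig, 180 mm (x from -85 to 95) by 120 mm (y from -45 to 75). Origin on its surface at the nest's middle; x = u up the slope, y = v as the jig's y, z = w square out of the deck (25 degrees off vertical).
- nest_mouth (a point): Open end of the nest in the deck, u 0, v -40 mm. Two keeper rails run from here to v = 56 along the plate's long edges: walls at u = +/-26.5 mm, lips 10 to 15 mm above the deck reaching in to u = +/-20.5. A stop closes the far end (v 58). The plate comes out only along -v (right) and is clear of the rails after 97 mm.
- bar (a joint): Angle (rad) of the blue hold-down bar: 0 down over the plate, 1.75 fully back. Its stiff hinge keeps it where it is left; about 4 N at the knob lifts it. Bar 24 mm wide, 12 thick, crosspiece 36 mm long (v -36 to 44) over the nest. A locating pin under it stands in the plate's hole, so the plate cannot slide while the bar is down.
- bar_hinge (a point): Middle of the bar's hinge axis (u 78, v 0, w 26 mm), which runs along the deck's y. As the bar lifts, the knob goes up and then back towards the deck's +x.
- bar_knob (a point): Centre of the black ball knob (28 mm diameter) at the bar's low end, 176 mm from the hinge, on a stem 10 mm thick and 30 mm long. Bar down: u -98, v 0, w 26 mm. Pinched from both sides along the deck's y, the ball can turn between the fingers.
- punch (a joint): Travel (m) of the sprung steel punch, which slides in a brass bush in the bar, square to the deck: 0 fully up, limit 0.0115. A spring returns it (4 N at the top, 7 N at 10 mm). After 4 mm of travel its tip meets a stud standing 6 mm proud; at 10 mm the stud is home.
- punch_top (a point): Centre of the flat top of the punch's steel head (28 mm diameter). Its z axis is the punch's axis, pointing out of the jig. Bar down, punch up: u 0, v 0, w 72 mm.
- stud (a joint): How far (m) the brass stud has gone into the plate: 0 to 0.002 at the start, 0.006 when its head (16 mm diameter, 3 mm thick) sits on the plate. About 8 N on top of the punch's spring moves it; it stays where it has been driven.
- plate: Aluminium heat-spreader plate, loose, 50 (x) x 165 (y) x 8 mm, 0.19 kg. Origin at the centre of its underside, z out of the stud face; stud at y 27.5 mm, 16 mm hole at y 59.5. It starts on the deck at u -1, v -27.5 mm, axes as the deck's; its -y end stands 65 mm out over the deck's side with only the bench below.
- plate_end (a point): Grip point in the plate's free end: y = -62.5 mm from its middle, 20 mm from the end, half way through its thickness. Grip across the 50 mm width.
- mallet: Soft-face mallet, loose, 0.38 kg. Round head 40 mm in diameter, 80 mm long, flat orange faces, standing on one. Origin at the centre of the lower face, z along the head. Flat-sided wooden handle 20 mm wide (x), 26 mm high, along +y to 165 mm from the head's axis, its middle 40 mm above the origin.
- mallet_grip (a point): Point in the middle of the mallet's handle, 48 mm from the head's axis: a good place to grip, across x, firmly (about 50 N) so that the blow does not turn it in the fingers.
- mallet_rest: Wooden mallet rest, fixed, 80 (x) x 200 (y) mm, board 12 mm thick, with a fork under the handle at y = 45 mm (notch bottom 39 mm up, prongs 30 mm apart, tops 48 mm up). Origin under its centre. The mallet starts on it with the same axes.
- rest_pad (a point): Where the middle of the mallet's lower face belongs: on the black disc of the rest, 12 mm up, at y = -62 mm of the rest; the handle then lies in the fork, pointing along the rest's +y.
- tray: Shallow black tray, fixed, 130 (x) x 210 (y) mm, walls 22 mm high and 4 mm thick, floor 4 mm thick. Origin under its centre.
- pcb_vice: Small blue bench vice, fixed, behind and to the right of the jig: 210 mm long, 75 mm wide, 52 mm high. Not used.
- flux_bottle: Bystander: red bottle with a long spout, 70 mm diameter, 199 mm tall. Origin under its centre.
- alcohol_bottle: Bystander: white bottle, 58 mm diameter, 118 mm tall. Origin under its centre.
- solder_spool: Bystander: solder spool, 76 x 90 x 40 mm. Origin under its centre.

How it is judged:
By the outcome, as a careful person would: the job done as asked, in the order asked, and still so for the second after the job is handed in, with the robot touching nothing.
It also fails if it takes over 72 s, if anything falls off the work surface, if the arm or the gripper's body presses on something with over 40 N, if the wrist force passes 120 N, or if a joint passes its speed limit or range.

## Working session

There is one attempt and no reset: what is moved stays moved. The work goes in short steps, each a Python script; the robot and the scene stay as the last script left them, time stands still between calls to the robot, and variables do not carry over. Pictures are saved under pics/ and viewed, at most 10 in all, crops included, and the job is handed in when it is done.

```bash
ls; mkdir -p pics; cat > h.py <<'E'
import numpy as np, cv2
from cell import robot, grip, kin, viewer
from scipy.spatial.transform import Rotation as R
def w(at,cam):
    i=viewer.camera_info(cam); return np.array(i["R"]).T@(np.array(at)-np.array(i["t"]))
def proj(X,cam):
    i=viewer.camera_info(cam); c=np.array(i["R"])@np.array(X,float)+np.array(i["t"])
    s=c[:2]/c[2]; s=s*(1+i["k1"]*(s@s)); K=np.array(i["camera_matrix"]); return K[:2,:2]@s+K[:2,2]
def save(cam,name):
    p=viewer.read_camera(cam); cv2.imwrite(f"pics/{name}.png",p[:,:,::-1]); return p
E
python3 - <<'E'
from h import *
for c in("top","side"):
    save(c,"0"+c); i=viewer.camera_info(c); print(c,"pos",np.round(-np.array(i["R"]).T@np.array(i["t"])),i["k1"],np.array(i["camera_matrix"])[0,0])
    for n in "jig deck nest_mouth bar_hinge bar_knob punch_top stud plate plate_end mallet mallet_grip mallet_rest rest_pad tray pcb_vice flux_bottle alcohol_bottle solder_spool".split():
        print(n,[(np.round(w(d["at"],c)).astype(int).tolist(),round(d["confidence"],2)) for d in viewer.pinpoint(n,c)[:3]])
print(robot.observe()["t"])
E
```

```text
pics
top pos [ 502.  -21. 1311.] -0.08587745961831242 408.2031123628558
jig [([537, 106, 0], 0.95)]
deck [([531, 105, 94], 0.92)]
nest_mouth [([529, 59, 98], 0.61), ([392, -215, -3], 0.23)]
bar_hinge [([589, 100, 150], 0.6), ([591, -309, 11], 0.4)]
bar_knob [([431, 107, 75], 0.7)]
punch_top [([590, -313, 11], 0.6), ([502, 101, 163], 0.5)]Traceback (most recent call last):
  File "<stdin>", line 5, in <module>
ValueError: it knows: alcohol_bottle, bar_hinge, bar_knob, deck, flux_bottle, jig, mallet, mallet_grip, mallet_rest, nest_mouth, pcb_vice, plate, plate_end, punch_top, rest_pad, solder_spool, tray
```

```bash
python3 - <<'E'
from h import *
for c in("top","side"):
    save(c,"0"+c); i=viewer.camera_info(c); print(c,"pos",np.round(-np.array(i["R"]).T@np.array(i["t"])))
    for n in "jig deck nest_mouth bar_hinge bar_knob punch_top plate plate_end mallet mallet_grip mallet_rest rest_pad tray pcb_vice flux_bottle alcohol_bottle solder_spool".split():
        print(n,[(np.round(w(d["at"],c)).astype(int).tolist(),round(d["confidence"],2)) for d in viewer.pinpoint(n,c)[:3]])
print(robot.observe())
E
```

```text
top pos [ 502.  -21. 1311.]
jig [([536, 104, -2], 0.69)]
deck [([531, 105, 92], 0.63)]
nest_mouth [([528, 60, 96], 0.95)]
bar_hinge [([593, 97, 153], 0.72)]
bar_knob [([432, 106, 77], 0.98), ([591, -308, 10], 0.57), ([750, -161, 0], 0.27)]
punch_top [([504, 103, 162], 0.52), ([527, 11, 96], 0.22)]
plate [([531, 74, 91], 0.73), ([533, 105, 94], 0.49)]
plate_end [([525, 16, 99], 0.79), ([536, 106, 1], 0.49)]
mallet [([590, -314, 12], 0.64), ([395, -213, -1], 0.31)]
mallet_grip [([603, -261, 55], 0.93), ([395, -217, -4], 0.17)]
mallet_rest [([607, -250, -1], 0.78)]
rest_pad [([590, -308, 9], 0.64), ([590, -313, 13], 0.31)]
tray [([396, -215, -2], 0.58)]
pcb_vice []
flux_bottle [([750, -159, -2], 0.71)]
alcohol_bottle [([366, 290, -3], 0.8), ([395, -212, 0], 0.34)]
solder_spool [([729, 282, 1], 0.88)]
side pos [  99. -853. 1011.]
jig [([531, 105, 0], 0.86), ([530, 103, 101], 0.71)]
deck [([530, 101, 97], 0.58), ([590, -308, 14], 0.4)]
nest_mouth [([528, 64, 93], 0.57)]
bar_hinge [([593, 100, 155], 0.93), ([530, 64, 92], 0.47)]
bar_knob [([429, 112, 82], 0.9)]
punch_top [([501, 108, 155],
[... 548 characters left out ...]
ints': array([-1.18399156,  0.46747647, -0.01160852,  1.60268422,  0.00601117,
        1.07140115, -0.05631344]), 'joint_velocities': array([ 0.00119907, -0.00045336, -0.00165842, -0.00056015,  0.00052132,
       -0.00048369,  0.00294609]), 'joint_torque': array([-2.61429977e-04, -5.20403016e+01, -1.27845004e-02, -2.44051141e+01,
       -5.67110244e-02,  1.14094056e-02,  1.34062267e-05]), 'tcp_pos': array([270.89515221, 590.87937998, 214.6141897 ]), 'tcp_rot': array([6.70049565e-01, 3.06924861e+00, 8.99647256e-05]), 'contact_force': array([-0.03601343, -0.36254112, -0.3480529 ]), 'wrist_torque': array([0.05692158, 0.01271625, 0.01397141]), 'grip_force': 0.0, 'grip_width': 1.0009216287524938}
```

View pics/0top.png

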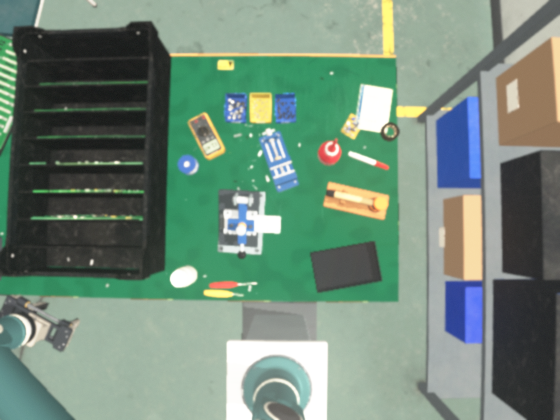

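View pics/0side.png

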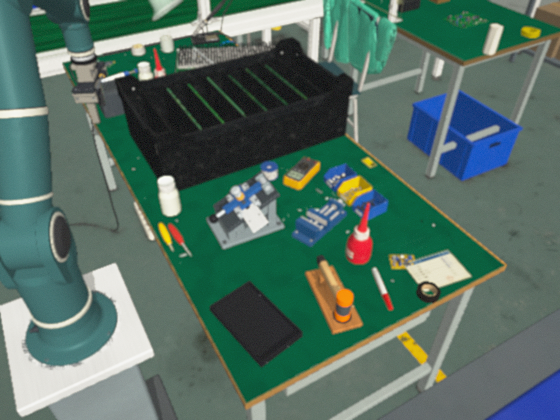

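The top view shows the jig at about (242,222), the mallet on its rest at (357,200) with the head at its right end, and the tray at (346,266). The crate is to the left. The side view shows the same layout, with the white plate sticking out from the jig at (257,217). I'll fit poses from these.

```bash
cat >> h.py <<'E'
S,C=np.sin(np.radians(25)),np.cos(np.radians(25))
def deckframe(J):
    Rz=R.from_euler('z',J[2]).as_matrix(); D=Rz@np.array([[C,0,-S],[0,1,0],[S,0,C]])
    return np.array([J[0],J[1],95.+(J[3] if len(J)>3 else 0)]),D
def ray(px,cam,z):
    i=viewer.camera_info(cam); p=cv2.undistortPoints(np.array(px,np.float64).reshape(-1,1,2),np.array(i["camera_matrix"]),np.array([i["k1"],0,0,0,0]))[:,0]
    Rm=np.array(i["R"]); o=-Rm.T@np.array(i["t"]); d=np.c_[p,np.ones(len(p))]@Rm
    return o+d*((z-o[2])/d[:,2])[:,None]
def rot(tz,ty):
    tz=np.array(tz,float); tz/=np.linalg.norm(tz); ty=np.array(ty,float); ty-=tz*(ty@tz); ty/=np.linalg.norm(ty)
    return R.from_matrix(np.c_[np.cross(ty,tz),ty,tz])
E
cat > fit.py <<'E'
from h import *
from scipy.optimize import least_squares
old={'nest_mouth':[(529,59,98),(528,60,96),(528,64,93)],'bar_hinge':[(589,100,150),(593,97,153),(593,100,155)],'bar_knob':[(431,107,75),(432,106,77),(429,112,82)],
'punch_top':[(502,101,163),(504,103,162),(501,108,155)],'plate_end':[(525,16,99),(524,13,95)],'deck':[(531,105,94),(531,105,92),(530,101,97)],'plate':[(531,74,91),(528,80,93)],'jig':[(537,106,0),(536,104,-2),(531,105,0)],
'mallet':[(590,-314,12),(592,-308,15)],'mallet_grip':[(603,-261,55),(598,-259,52)],'mallet_rest':[(607,-250,-1),(608,-244,2)],'rest_pad':[(590,-308,9),(591,-308,12)],'tray':[(396,-215,-2),(396,-212,-1)]}
ms={}
for c in("top","side"):
    viewer.read_camera(c)
    for n in old:
        d=[w(e["at"],c) for e in viewer.pinpoint(n,c)]
        ok=[x for x in d if np.linalg.norm(x-np.mean(old[n],0))<18]
        if ok: old[n].append(tuple(ok[0]))
    for n in("tray","mallet_rest"):
        m=viewer.silhouettes(n,c)
        if m: ms[n,c]=m[0]["mask"]; np.save(f"m_{n}_{c}.npy",ms[n,c])
DL={'nest_mouth':(0,-40,0),'bar_hinge':(78,0,26),'bar_knob':(-98,0,26),'punch_top':(0,0,72),'plate_end':(-1,-90,4),'deck':(0,0,0),'plate':(-1,-27.5,0)}
def f(J):
    o,D=deckframe(J); r=[(o+D@np.array(DL[n])-np.array(p)) for n in DL for p in old[n]]
    r+=[np.array([J[0],J[1],0])-np.array(p) for p in old['jig']]; return np.concatenate(r)/4
s=least_squares(f,[531,104,-.06],loss='soft_l1'); print("jig",s.x, np.sqrt(np.mean(s.fun**2)))
RL={'mallet':(0,-62,12),'mallet_grip':(0,-14,52),'mallet_rest':(0,0,0),'rest_pad':(0,-62,12)}
def g(J):
    D=R.from_euler('z',J[2]).as_matrix(); return np.concatenate([np.array([J[0],J[1],0])+D@np.array(RL[n])-np.array(p) for n in RL for p in old[n]])/4
q=least_squares(g,[607,-247,-.22],loss='soft_l1'); print("rest",q.x)
for n,z in(("tray",22),("mallet_rest",12)):
  for c in("top","side"):
    if (n,c) in ms:
        ct=max(cv2.findContours(ms[n,c].astype(np.uint8),0,2)[0],key=cv2.contourArea)[:,0].astype(float)
        P=ray(ct,c,z)[:,:2].astype(np.float32); print(n,c,cv2.minAreaRect(P))
print("tray",np.mean(old['tray'],0)); print(robot.observe()["t"])
E
python3 fit.py
```

```text
jig [ 5.31813066e+02  1.03298087e+02 -5.88892042e-02] 0.5752612986458806
rest [ 6.06184973e+02 -2.48667633e+02 -2.50664794e-01]
tray top ((394.7987365722656, -214.1014404296875), (137.00457763671875, 212.88316345214844), 10.481239318847656)
tray side ((390.68829345703125, -221.67190551757812), (138.2151641845703, 220.6461944580078), 11.004450798034668)
mallet_rest top ((582.2886962890625, -241.898193359375), (193.33164978027344, 37.03795623779297), 79.59949493408203)
mallet_rest side ((599.2852172851562, -250.48565673828125), (204.6998748779297, 80.96001434326172), 78.52938842773438)
tray [ 394.17957411 -213.28813259   -2.24997771]
3.75
```

```bash
cat > ov.py <<'E'
from h import *
J=[531.8,103.3,-.059]; o,D=deckframe(J); K=4
def rest(yaw,c=(605.,-247.)):
    M=R.from_euler('z',yaw).as_matrix(); return lambda p: np.array([c[0],c[1],0])+M@np.array(p,float)
dk=lambda p:o+D@np.array(p,float)
L=[]
r=rest(-.21)
L+=[(r,[(-40,-100,12),(40,-100,12),(40,100,12),(-40,100,12),(-40,-100,12)],(255,0,255)),(r,[(-10,-42,65),(-10,103,65),(10,103,65),(10,-42,65)],(255,255,0))]
L+=[(dk,[(-85,-45,0),(95,-45,0),(95,75,0),(-85,75,0),(-85,-45,0)],(255,0,255)),(dk,[(-26,-45,8),(-26,-110,8),(24,-110,8),(24,-45,8)],(255,255,0)),(dk,[(14*np.cos(a),14*np.sin(a),72) for a in np.linspace(0,6.3,20)],(0,0,255))]
T=rest(.185,(394.5,-213.7)); L+=[(T,[(-65,-105,22),(65,-105,22),(65,105,22),(-65,105,22),(-65,-105,22)],(0,255,255))]
tiles=[]
for c,(x,y) in (("top",(310,165)),("top",(200,175)),("side",(290,235)),("side",(195,165))):
    im=cv2.cvtColor(cv2.imread(f"pics/0{c}.png"),cv2.COLOR_BGR2RGB)[y:y+75,x:x+100] if 0 else cv2.imread(f"pics/0{c}.png")
    im=im[y:y+(100 if c=="side" else 75),x:x+(100)]; im=cv2.resize(im,None,fx=K,fy=K,interpolation=cv2.INTER_CUBIC)
    for f,P,col in L: cv2.polylines(im,[np.array([(proj(f(p),c)-[x,y]+.5)*K for p in P]).round().astype(np.int32)],False,col,1)
    tiles.append(im[:300])
cv2.imwrite("pics/ov.png",np.vstack([np.hstack(tiles[:2]),np.hstack(tiles[2:])]))
E
python3 ov.py
```

```text
(no output)
```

View pics/ov.png

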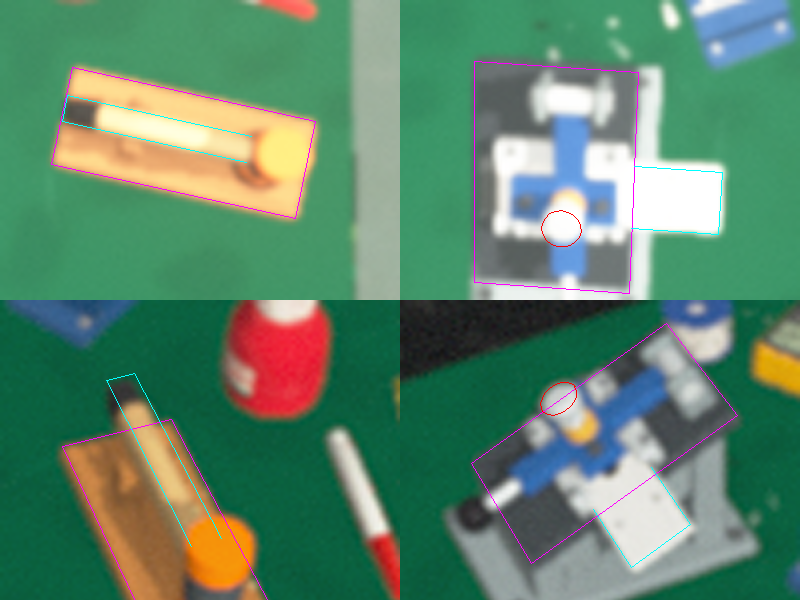

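The overlay fits the rest, deck, plate end and punch within about 2 mm in both views, so I'll plan the key poses and check IK.

```bash
cat >> h.py <<'E'
J=[531.8,103.3,-.059]; O,D=deckframe(J); U,V,W=D.T
dk=lambda u,v,w_: O+D@np.array([u,v,w_],float)
RM=R.from_euler('z',-.21).as_matrix(); rs=lambda p: np.array([605.,-247,0])+RM@np.array(p,float)
TM=R.from_euler('z',.185).as_matrix(); tr=lambda p: np.array([394.5,-213.7,0])+TM@np.array(p,float)
Z=np.array([0,0,1.])
RG=rot(-Z,RM[:,0]); GP=rs((0,-14,52-19.))         # mallet pick (TCP)
RH=rot(-W,U)                                       # striking: handle along +v
hit=lambda w_: dk(0,48,w_+40-19)                   # TCP for mallet face at w_
RK=rot(-Z,V); hinge=dk(78,0,26)
knob=lambda a: dk(78-176*np.cos(a),0,26+176*np.sin(a))
RT=rot(-Z,TM[:,0])
def st(k=""):
    s=robot.observe(); print(k,round(s["t"],2),np.round(s["tcp_pos"],1),"F",np.round(s["contact_force"],1),"T",np.round(s["wrist_torque"],2),"g",round(s["grip_width"],3),round(s["grip_force"],1)); return s
E
python3 - <<'E'
from h import *
for n,p,r in [("pickup",GP,RG),("pickhi",GP+[0,0,150],RG),("hit",hit(72),RH),("hithi",hit(120),RH),("k0",knob(0)-19*Z,RK),("k1",knob(.9)-19*Z,RK),("k2",knob(1.7)-19*Z,RK),("plate",dk(-1,-90,-2),RH),("plateout",dk(-1,-200,-2),RH),("tray",tr((0,-62,6)),RT)]:
    q=kin.ik(p,r.as_rotvec()); print(n,np.round(p),None if q is None else np.round(q,2))
s=robot.observe(); p=s["tcp_pos"]
robot.servo_line([270,560,400],feed=300); st()
robot.movep(GP+[0,0,150],RG.as_rotvec()); grip(.55); st()
robot.servo_line(GP,feed=200); st("down")
print(grip(0.0,55)); st("grip")
E
```

```text
pickup [ 602. -261.   33.] [-0.09  0.78  0.64  1.73 -0.6   0.84  0.62]
pickhi [ 602. -261.  183.] [-0.3   0.69  1.    1.66 -0.63  1.14  0.66]
hit [495. 154. 179.] [-0.9   0.12  0.42  2.28  0.45  0.41 -0.94]
hithi [475. 155. 223.] [-0.9   0.    0.37  2.27  0.47  0.55 -0.96]
k0 [432. 109.  58.] [-0.43  0.38  0.13  2.21 -0.09  0.56  1.28]
k1 [434. 109. 211.] [-0.54  0.12  0.24  2.09 -0.04  0.93  1.23]
k2 [538. 103. 300.] [-0.47  0.21  0.26  1.77 -0.06  1.17  1.32]
plate [526.  13.  93.] [ 0.07  0.32 -0.24  2.31  1.06  0.18 -1.22]
plateout [520. -96.  93.] [-0.22  0.32  0.42  2.34 -1.18  0.18  1.22]
tray [ 406. -275.    6.] [ 0.18  0.57  0.42  2.14 -0.46  0.52  1.13]
 4.53 [269.6 559.5 398.2] F [-1.2  0.1 -1. ] T [ 0.01  0.03 -0.03] g 0.997 0.0
 8.47 [ 602.1 -260.7  183. ] F [-0.4  0.4  0.2] T [-0.04  0.06 -0.01] g 0.552 0.0
down 9.37 [ 602.7 -261.4   34.2] F [ 0.2 -0.7  1.1] T [-0.04  0.14 -0.01] g 0.548 0.0
False
grip 9.93 [ 602.2 -260.6   33.4] F [-0.7  2.1  3.6] T [ 0.18  0.25 -0.1 ] g 0.214 55.0
```

```bash
python3 - <<'E'
from h import *
robot.servo_line(GP+[0,0,130],feed=200); st("up")
robot.movep(hit(140),RH.as_rotvec()); st("over")
robot.servo_line(hit(100),feed=200); st("ready")
for tgt in (67,):
    robot.servo_line(hit(tgt),feed=400); s=st("blow"); print("Fw",s["contact_force"]@W)
    robot.servo_line(hit(100),feed=250); s=st("back"); print("Fw",s["contact_force"]@W)
save("side","1s")
im=cv2.imread("pics/1s.png")[120:220,190:310]; cv2.imwrite("pics/1sc.png",cv2.resize(im,None,fx=5,fy=5,interpolation=cv2.INTER_CUBIC))
E
```

```text
up 10.73 [ 601.3 -259.7  161.4] F [-0.3 -0.2 -3.8] T [ 0.1   0.03 -0.05] g 0.214 55.0
over 12.38 [467.  154.  240.2] F [ 0.8 -0.3 -4.4] T [ 0.17  0.85 -0.03] g 0.212 55.0
ready 12.72 [483.3 153.5 203.5] F [ 0.1  0.9 -4.3] T [0.23 0.87 0.04] g 0.212 55.0
blow 12.97 [498.3 153.9 175.5] F [-0.9  0.8  0.3] T [-0.03  0.66 -0.01] g 0.216 55.0
Fw 0.6655014992266152
back 13.26 [484.  154.5 207.1] F [ 0.4 -0.3 -4. ] T [ 0.19  0.86 -0.05] g 0.212 55.0
Fw -3.7447987325166676
```

View pics/1sc.png

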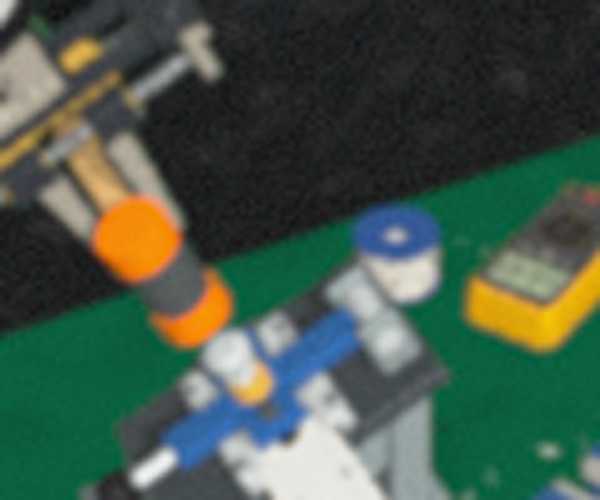

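```bash
python3 - <<'E'
from h import *
b0=-3.8
for tgt in (64,62,61,60,59,58,57):
    robot.servo_line(hit(tgt),feed=450); s1=robot.observe(); robot.hold(.06); s=robot.observe()
    f=s["contact_force"]@W-b0; print(tgt,"t",round(s["t"],2),"F",round(s1["contact_force"]@W-b0,1),round(f,1),"face w",round((s["tcp_pos"]-O)@W-21,1),np.round(s["wrist_torque"],2),round(s["grip_width"],3))
    robot.servo_line(hit(98),feed=300)
    if f>30: break
st()
E
```

```text
64 t 13.62 F 6.4 6.1 face w 64.2 [0.16 0.31 0.06] 0.214
62 t 14.21 F 5.9 5.0 face w 62.0 [-0.07  0.35  0.  ] 0.218
61 t 14.8 F 5.3 5.1 face w 60.9 [0.1  0.34 0.08] 0.21
60 t 15.4 F 5.5 6.0 face w 59.8 [-0.07  0.42 -0.  ] 0.215
59 t 16.01 F 6.1 5.1 face w 58.8 [0.23 0.38 0.13] 0.213
58 t 16.62 F 4.9 5.3 face w 57.7 [0.1  0.34 0.08] 0.215
57 t 17.25 F 5.7 5.0 face w 56.7 [0.32 0.31 0.26] 0.214
 17.53 [483.8 153.2 203.4] F [ 0.3 -0.4 -4.8] T [0.1  0.79 0.01] g 0.214 55.0
```

```bash
python3 - <<'E'
from h import *
ts=[]
for tgt in (98,64,57):
    robot.servo_line(hit(tgt),feed=300); robot.hold(.05)
    for c,(x,y) in(("side",(205,130)),):
        im=save(c,f"2{c}{tgt}")[y:y+85,x:x+75][:,:,::-1]; ts.append(cv2.resize(im,None,fx=3.5,fy=3.5,interpolation=cv2.INTER_CUBIC))
    tt=save("top",f"2top{tgt}")[185:270,195:270][:,:,::-1]; ts.append(cv2.resize(tt,None,fx=3.5,fy=3.5,interpolation=cv2.INTER_CUBIC))
robot.servo_line(hit(98),feed=300)
cv2.imwrite("pics/2.png",np.vstack([np.hstack(ts[::2]),np.hstack(ts[1::2])])); st()
E
```

```text
19.03 [484.7 153.9 203.9] F [ 0.1 -0.4 -3.9] T [ 0.14  0.84 -0.04] g 0.208 55.0
```

View pics/2.png

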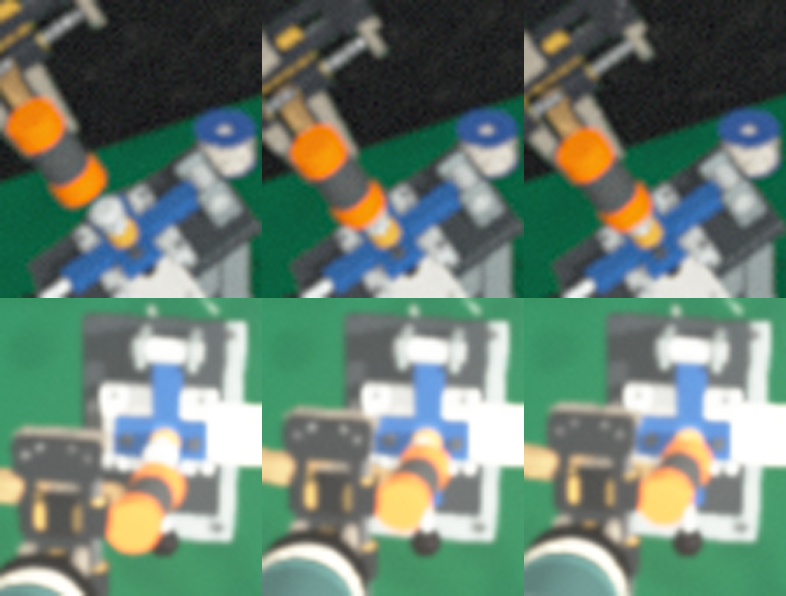

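```bash
cat > tilt.py <<'E'
from h import *
import sys
from scipy.optimize import minimize
def model(p,tcp,Rt,c):
    # tilt about tool y at grasp point; shift along the handle
    th,dz=p; g=tcp-19*Rt[:,2]; B=R.from_rotvec(th*Rt[:,1]).as_matrix()
    zz=B@-Rt[:,2]; hd=B@(np.cross(Rt[:,1],Rt[:,2])*SGN)
    a=g-48*hd+dz*zz; x=np.cross(hd,zz)
    m=np.zeros((840,1120),np.uint8)
    pts=[proj(a+s*40*zz+20*(np.cos(t)*x+np.sin(t)*hd),c)*2 for s in(-1,1) for t in np.linspace(0,6.28,24)]
    cv2.fillConvexPoly(m,cv2.convexHull(np.array(pts).round().astype(np.int32)),1)
    return cv2.resize(m,(560,420),interpolation=cv2.INTER_AREA)>0,a-40*zz,zz
def run(tcp,Rt,masks):
    best=[]
    for th in np.arange(-.4,.41,.04):
      for dz in (-6,-3,0,3,6):
        sc=0
        for c,m in masks.items():
            h,a,z=model((th,dz),tcp,Rt,c); sc+=(h&m).sum()/(h|m).sum()
        best.append((round(sc,3),round(th,2),dz,np.round((a-O)@D),np.round(z@D,2)))
    for b in sorted(best,key=lambda b:-b[0])[:4]: print(b)
def orange(im,c,ctr):
    h=cv2.cvtColor(im,cv2.COLOR_RGB2HSV); return h
E
python3 - <<'E'
import tilt; from tilt import *
s=robot.observe(); Rt=R.from_rotvec(s["tcp_rot"]).as_matrix()
hv=np.cross(Rt[:,1],Rt[:,2]); tilt.SGN=np.sign(hv@V); print(tilt.SGN)
tcp=hit(57); M={}
for c in("top","side"):
    d=viewer.silhouettes("mallet",c); print(c,[(round(e["confidence"],2),e["mask"].sum()) for e in d],[np.round((w(e["at"],c)-O)@D) for e in viewer.pinpoint("mallet",c)])
    m=d[0]["mask"].copy()
    # drop the handle: keep within 55 mm of nominal head centre
    ctr=proj(tcp-19*Rt[:,2]-48*V,c); yy,xx=np.mgrid[:420,:560]; f=viewer.camera_info(c); k=np.array(f["camera_matrix"])[0,0]/(np.array(f["R"])@tcp+np.array(f["t"]))[2]
    m&=np.hypot(xx-ctr[0],yy-ctr[1])<50*k
    M[c]=m; print(m.sum(),np.round(ctr,1)); run(tcp,Rt,{c:m})
run(tcp,Rt,M); print(st()["t"])
E
```

```text
1.0
top [(0.56, np.int64(552)), (0.18, np.int64(150))] [array([-2., -8., 68.]), array([76.,  0., 27.]), array([-204.,  180.,  -12.])]
352 [238.6 235.5]Traceback (most recent call last):
  File "<stdin>", line 11, in <module>
  File "tilt.py", line 19, in run
    h,a,z=model((th,dz),tcp,Rt,c); sc+=(h&m).sum()/(h|m).sum()
          ~~~~~^^^^^^^^^^^^^^^^^^
  File "tilt.py", line 10, in model
    pts=[proj(a+s*40*zz+20*(np.cos(t)*x+np.sin(t)*hd),c)*2 for s in(-1,1) for t in np.linspace(0,6.28,24)]
         ~~~~^^^^^^^^^^^^^^^^^^^^^^^^^^^^^^^^^^^^^^^^^^^
  File "h.py", line 7, in proj
    i=viewer.camera_info(cam); c=np.array(i["R"])@np.array(X,float)+np.array(i["t"])
ValueError: time passes only in moves, steps and waits
```

```bash
sed -i 's/^def w(at,cam)/_ci={c:viewer.camera_info(c) for c in("top","side")}\ndef w(at,cam)/; s/viewer\.camera_info(cam)/_ci[cam]/g' h.py
cat > meas.py <<'E'
import tilt; from tilt import *
def meas(tcp,Rt,pic=True):
    tilt.SGN=1.; M={}
    for c in("top","side"):
        if pic: viewer.read_camera(c)
        d=viewer.silhouettes("mallet",c)
        ctr=proj(tcp-19*Rt[:,2]-48*np.cross(Rt[:,1],Rt[:,2]),c); yy,xx=np.mgrid[:420,:560]; f=_ci[c]; k=np.array(f["camera_matrix"])[0,0]/(np.array(f["R"])@tcp+np.array(f["t"]))[2]
        d=[e for e in d if e["mask"][int(ctr[1]),int(ctr[0])]]
        if not d: print("none",c); continue
        m=d[0]["mask"]&(np.hypot(xx-ctr[0],yy-ctr[1])<52*k); M[c]=m; print(c); run(tcp,Rt,{c:m})
        print([np.round((w(e["at"],c)-O)@D) for e in viewer.pinpoint("mallet",c)[:2]])
    print("both"); run(tcp,Rt,M)
E
sed -i 's/^from h import \*/from h import *\nfrom h import _ci/' tilt.py meas.py; sed -i '1a from h import _ci' meas.py
python3 - <<'E'
from meas import *
s=robot.observe(); Rt=R.from_rotvec(s["tcp_rot"]).as_matrix()
meas(hit(57),Rt,False); st()
E
```

```text
top
(np.float64(0.881), np.float64(-0.12), 0, array([-0., -4., 63.]), array([0.  , 0.12, 0.99]))
(np.float64(0.875), np.float64(-0.12), 3, array([-0., -4., 66.]), array([0.  , 0.12, 0.99]))
(np.float64(0.874), np.float64(-0.08), 6, array([-0., -3., 67.]), array([0.  , 0.08, 1.  ]))
(np.float64(0.867), np.float64(-0.12), 6, array([-0., -4., 69.]), array([0.  , 0.12, 0.99]))
[array([-2., -8., 68.]), array([76.,  0., 27.])]
side
(np.float64(0.873), np.float64(-0.04), 6, array([-0., -1., 65.]), array([0.  , 0.04, 1.  ]))
(np.float64(0.865), np.float64(-0.08), 3, array([-0., -3., 64.]), array([0.  , 0.08, 1.  ]))
(np.float64(0.863), np.float64(-0.0), 6, array([-0., -0., 63.]), array([0., 0., 1.]))
(np.float64(0.852), np.float64(-0.12), 0, array([-0., -4., 63.]), array([0.  , 0.12, 0.99]))
[array([-1., -4., 69.]), array([  38., -405., -111.])]
both
(np.float64(1.733), np.float64(-0.12), 0, array([-0., -4., 63.]), array([0.  , 0.12, 0.99]))
(np.float64(1.732), np.float64(-0.08), 3, array([-0., -3., 64.]), array([0.  , 0.08, 1.  ]))
(np.float64(1.732), np.float64(-0.04), 6, array([-0., -1., 65.]), array([0.  , 0.04, 1.  ]))
(np.float64(1.725), np.float64(-0.12), 3, array([-0., -4., 66.]), array([0.  , 0.12, 0.99]))
 19.33 [484.  153.7 201.6] F [-0.   0.8 -5.2] T [ 0.16  0.84 -0.05] g 0.213 55.0
```

```bash
sed -i 's/np.arange(-.4,.41,.04)/np.arange(-.28,.13,.02)/; s/in (-6,-3,0,3,6)/in (-2,0,2)/' tilt.py
cat >> h.py <<'E'
def RHt(th): return R.from_rotvec(-th*U)*RH
def hitt(w_,th): return dk(0,48,w_+40)+19*RHt(th).as_matrix()[:,2]
E
python3 - <<'E'
from meas import *
s=robot.observe(); Rt=R.from_rotvec(s["tcp_rot"]).as_matrix()
print(np.round((s["tcp_pos"]-O)@D-[0,48,21],1),np.round(Rt.T@D,3).tolist())
meas(s["tcp_pos"],Rt); st()
print(kin.ik(hitt(98,-.12),RHt(-.12).as_rotvec()))
E
```

```text
[-0.9 -0.5 97. ] [[0.0, 1.0, -0.001], [1.0, -0.0, -0.002], [-0.002, -0.001, -1.0]]
top
(np.float64(0.86), np.float64(-0.12), 2, array([ -1.,  -5., 105.]), array([0.  , 0.12, 0.99]))
(np.float64(0.85), np.float64(-0.14), 0, array([ -1.,  -6., 104.]), array([0.  , 0.14, 0.99]))
(np.float64(0.849), np.float64(-0.16), 2, array([ -1.,  -6., 107.]), array([0.  , 0.16, 0.99]))
(np.float64(0.849), np.float64(-0.1), 2, array([ -1.,  -4., 104.]), array([0.  , 0.1 , 0.99]))
[array([ -3.,  -9., 109.])]
side
(np.float64(0.884), np.float64(-0.06), 2, array([ -1.,  -3., 102.]), array([0.  , 0.06, 1.  ]))
(np.float64(0.883), np.float64(-0.08), 2, array([ -1.,  -3., 103.]), array([0.  , 0.08, 1.  ]))
(np.float64(0.874), np.float64(-0.12), 2, array([ -1.,  -5., 105.]), array([0.  , 0.12, 0.99]))
(np.float64(0.873), np.float64(-0.16), -2, array([ -1.,  -7., 103.]), array([0.  , 0.16, 0.99]))
[array([  1.,  -3., 108.])]
both
(np.float64(1.734), np.float64(-0.12), 2, array([ -1.,  -5., 105.]), array([0.  , 0.12, 0.99]))
(np.float64(1.72), np.float64(-0.1), 2, array([ -1.,  -4., 104.]), array([0.  , 0.1 , 0.99]))
(np.float64(1.719), np.float64(-0.14), 0, array([ -1.,  -6., 104.]), array([0.  , 0.14, 0.99]))
(np.float64(1.717), np.float64(-0.16), -2, array([ -1.,  -7., 103.]), array([0.  , 0.16, 0.99]))
 19.63 [484.4 154.2 202.6] F [ 0.3 -0.  -4.1] T [ 0.1   0.85 -0.03] g 0.213 55.0
[ 0.06122658  0.07868249 -0.513413    2.26183762  0.3616761   0.39130568
 -0.7804925 ]
```

```bash
python3 - <<'E'
from meas import *
grip(0.0,60); th=-.13; rv=RHt(th).as_rotvec()
robot.servo_line(hitt(100,th),feed=100,rotation=rv); b0=st("sq")["contact_force"]@W
for tgt in (62,61,60):
    t0=robot.observe()["t"]; robot.servo_line(hitt(tgt,th),feed=500); s=robot.observe()
    print(tgt,"dt",round(s["t"]-t0,3),"F",round(s["contact_force"]@W-b0,1),"qv",np.abs(s["joint_velocities"]).max().round(2))
    robot.servo_line(hitt(104,th),feed=350)
robot.servo_line(hitt(76,th),feed=200)
for tgt in np.arange(73,57,-1.5):
    robot.servo_line(hitt(tgt,th),feed=40); s=robot.observe(); f=s["contact_force"]@W-b0; print(tgt,round(f,1),end="; ")
    if f>12: break
for c in("top","side"): save(c,"3"+c)
meas(hitt(tgt,th),RHt(th).as_matrix(),False)
robot.servo_line(hitt(100,th),feed=250); st()
E
```

```text
sq 20.32 [483.7 156.1 204.9] F [-0.8 -0.2 -3.5] T [-0.08  0.81 -0.02] g 0.214 60.0
62 dt 0.292 F 4.3 qv 0.04
61 dt 0.317 F 4.4 qv 0.03
60 dt 0.325 F 4.1 qv 0.03
73.0 -0.7; 71.5 -1.1; 70.0 -0.8; 68.5 -1.2; 67.0 1.6; 65.5 2.3; 64.0 1.9; 62.5 3.3; 61.0 4.4; 59.5 4.0; 58.0 4.2; top
(np.float64(0.82), np.float64(-0.18), 2, array([ 0., -2., 62.]), array([-0.  ,  0.05,  1.  ]))
(np.float64(0.817), np.float64(-0.18), -2, array([ 0., -2., 58.]), array([-0.  ,  0.05,  1.  ]))
(np.float64(0.817), np.float64(-0.16), -2, array([ 0., -1., 57.]), array([-0.  ,  0.03,  1.  ]))
(np.float64(0.814), np.float64(-0.16), 0, array([ 0., -1., 59.]), array([-0.  ,  0.03,  1.  ]))
[array([-3., -3., 63.])]
side
(np.float64(0.884), np.float64(-0.16), 0, array([ 0., -1., 59.]), array([-0.  ,  0.03,  1.  ]))
(np.float64(0.882), np.float64(-0.12), 2, array([ 0.,  0., 60.]), array([-0.  , -0.01,  1.  ]))
(np.float64(0.878), np.float64(-0.16), 2, array([ 0., -1., 61.]), array([-0.  ,  0.03,  1.  ]))
(np.float64(0.876), np.float64(-0.14), 2, array([ 0., -0., 60.]), array([-0.  ,  0.01,  1.  ]))
[array([-1., -2., 64.])]
both
(np.float64(1.697), np.float64(-0.16), 0, array([ 0., -1., 59.]), array([-0.  ,  0.03,  1.  ]))
(np.float64(1.688), np.float64(-0.12), 2, array([ 0.,  0., 60.]), array([-0.  , -0.01,  1.  ]))
(np.float64(1.686), np.float64(-0.16), 2, array([ 0., -1., 61.]), array([-0.  ,  0.03,  1.  ]))
(np.float64(1.68), np.float64(-0.12), 0, array([ 0.,  0., 58.]), array([-0.  , -0.01,  1.  ]))
 25.86 [483.7 155.4 204.9] F [ 0.3  0.2 -4.7] T [-0.15  0.9   0.02] g 0.214 60.0
```

```bash
python3 - <<'E'
from h import *
th=-.16; rv=RHt(th).as_rotvec()
robot.servo_line(hitt(100,th),feed=150,rotation=rv)
def F(n=4):
    a=[]
    for _ in range(n): robot.hold(.02); a.append(robot.observe()["contact_force"]@W)
    return np.mean(a)
b0=F(); print("b0",b0)
for tgt in (58,57,56,55):
    robot.servo_line(hitt(tgt,th),feed=500); s=robot.observe()
    print(tgt,"F",round(s["contact_force"]@W-b0,1),end="; ")
    robot.servo_line(hitt(103,th),feed=350)
print("b",F()-b0)
robot.servo_line(hitt(75,th),feed=200)
for tgt in (72,69,66,63,60,58,57,56,55,54):
    robot.servo_line(hitt(tgt,th),feed=60); f=F(3)-b0; print(tgt,round(f,1),end="; ")
    if f>14: break
save("side","4s"); save("top","4t")
im=[cv2.resize(cv2.imread(f"pics/{n}.png")[y:y+75,x:x+75],None,fx=5,fy=5,interpolation=cv2.INTER_CUBIC) for n,x,y in(("4s",210,145),("4t",205,190))]
cv2.imwrite("pics/4.png",np.hstack(im))
robot.servo_line(hitt(100,th),feed=250); st()
E
```

```text
b0 -3.8798759727852774
58 F 5.5; 57 F 5.6; 56 F 5.4; 55 F 4.9; b -0.7444278124145685
72 -0.2; 69 0.5; 66 0.0; 63 -0.4; 60 3.6; 58 4.0; 57 4.2; 56 4.6; 55 5.1; 54 5.6;  32.8 [483.6 155.5 204.5] F [ 0.5 -0.3 -4.3] T [-0.22  0.88  0.01] g 0.212 60.0
```

View pics/4.png

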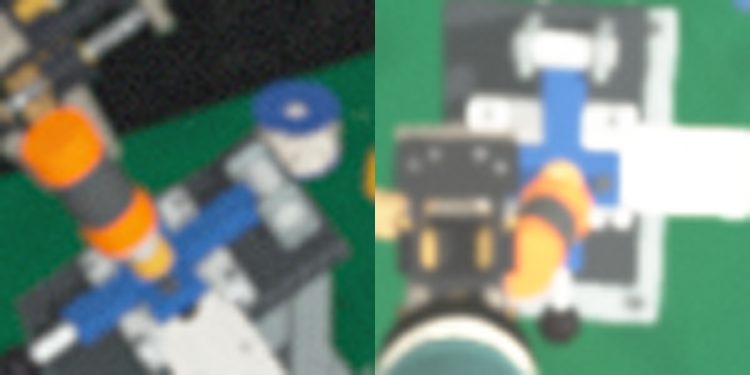

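```bash
sed -i 's/np.arange(-.28,.13,.02)/np.arange(-.4,.05,.03)/; s/in (-2,0,2)/in (-3,0,3,6,9,12)/' tilt.py
python3 - <<'E'
from meas import *
meas(hitt(54,-.16),RHt(-.16).as_matrix(),False); st()
E
```

```text
top
(np.float64(0.691), np.float64(-0.19), 0, array([ 0., -1., 55.]), array([0.  , 0.03, 1.  ]))
(np.float64(0.69), np.float64(-0.16), 3, array([ 0., -0., 57.]), array([ 0., -0.,  1.]))
(np.float64(0.688), np.float64(-0.13), 9, array([ 0.,  1., 62.]), array([ 0.  , -0.03,  1.  ]))
(np.float64(0.687), np.float64(-0.25), -3, array([-0., -4., 55.]), array([0.  , 0.09, 1.  ]))
[array([ 0., -6., 65.])]
side
(np.float64(0.807), np.float64(-0.04), 12, array([ 0.,  4., 60.]), array([ 0.  , -0.12,  0.99]))
(np.float64(0.799), np.float64(-0.01), 12, array([-0.,  5., 59.]), array([ 0.  , -0.15,  0.99]))
(np.float64(0.798), np.float64(-0.07), 12, array([-0.,  3., 62.]), array([ 0.  , -0.09,  1.  ]))
(np.float64(0.794), np.float64(-0.04), 9, array([ 0.,  4., 57.]), array([ 0.  , -0.12,  0.99]))
[array([  48., -345., -129.]), array([ 0., -5., 66.])]
both
(np.float64(1.464), np.float64(-0.04), 12, array([ 0.,  4., 60.]), array([ 0.  , -0.12,  0.99]))
(np.float64(1.462), np.float64(-0.13), 9, array([ 0.,  1., 62.]), array([ 0.  , -0.03,  1.  ]))
(np.float64(1.458), np.float64(-0.1), 6, array([ 0.,  2., 57.]), array([ 0.  , -0.06,  1.  ]))
(np.float64(1.457), np.float64(-0.07), 12, array([-0.,  3., 62.]), array([ 0.  , -0.09,  1.  ]))
 33.0 [483.1 156.4 203.3] F [-0.1 -0.9 -3.7] T [-0.19  0.81  0.  ] g 0.214 60.0
```

```bash
python3 - <<'E'
from h import *
th=-.29; rv=RHt(th).as_rotvec()
def F(n=2):
    a=[]
    for _ in range(n): robot.hold(.02); a.append(robot.observe()["contact_force"]@W)
    return np.mean(a)
robot.servo_line(hitt(100,th),feed=200,rotation=rv); b0=F(); st("b0 %.1f"%b0)
for tgt in (62,61):
    robot.servo_line(hitt(tgt,th),feed=500); print(tgt,"F",round(robot.observe()["contact_force"]@W-b0,1),end="; ")
    robot.servo_line(hitt(95,th),feed=400)
robot.servo_line(hitt(70,th),feed=200)
for tgt in (68,66,64,62,61,60,59,58,57,56):
    robot.servo_line(hitt(tgt,th),feed=80); f=F()-b0; print(tgt,round(f,1),end="; ")
    if f>11: break
robot.servo_line(hitt(100,th),feed=300); st()
E
```

```text
b0 -3.8 33.62 [483.5 159.5 205. ] F [-0.1 -0.  -4.3] T [-0.4   0.83  0.01] g 0.211 60.0
62 F 4.6; 61 F 4.9; 68 -0.2; 66 3.4; 64 3.5; 62 4.9; 61 5.0; 60 5.2; 59 6.2; 58 6.0; 57 5.5; 56 10.8;  38.34 [483.  157.6 204.3] F [-0.1 -1.1 -5.5] T [-0.43  0.88  0.02] g 0.214 60.0
```

```bash
python3 - <<'E'
from h import *
th=-.31; RP=R.from_rotvec(-th*RM[:,0])*RG; rv=RP.as_rotvec(); P=GP+19*Z+19*RP.as_matrix()[:,2]
robot.servo_line(hitt(125,-.29),feed=300)
robot.movep(P+[0,0,75],rv); b0=st("over")["contact_force"][2]
robot.servo_line(P+[0,0,5],feed=150)
for dz in (3,1.5,0,-1.5,-3,-4.5,-6):
    robot.servo_line(P+[0,0,dz],feed=60); s=robot.observe(); print(dz,np.round(s["contact_force"]-[0,0,b0],1))
    if s["contact_force"][2]-b0>3.5: break
grip(.5); st("rel")
robot.servo_line(P-110*RP.as_matrix()[:,2],feed=300)
save("side","5s"); save("top","5t"); st()
im=[cv2.resize(cv2.imread(f"pics/{n}.png")[y:y+85,x:x+85],None,fx=4.5,fy=4.5,interpolation=cv2.INTER_CUBIC) for n,x,y in(("5s",295,245),("5t",315,165))]
cv2.imwrite("pics/5.png",np.hstack(im))
E
```

```text
over 40.3 [ 604.2 -253.   109.9] F [ 0.1  0.1 -3.3] T [-0.45  0.1   0.02] g 0.212 60.0
3 [-0.2  0.7 -1.5]
1.5 [-0.1 -0.5 -1.6]
0 [-0.1  0.1 -1.3]
-1.5 [ 0.4  0.4 -1.2]
-3 [-0.2  0.5 -1.1]
-4.5 [-0.8 -0.2  4. ]
rel 42.98 [ 603.3 -255.1   29.4] F [ 1.  -0.4  0.6] T [-0.31  0.16 -0.02] g 0.502 0.0
 43.61 [ 595.5 -287.   137.5] F [ 0.1  0.2 -0.3] T [-0.38  0.16  0.04] g 0.504 0.0
```

View pics/5.png

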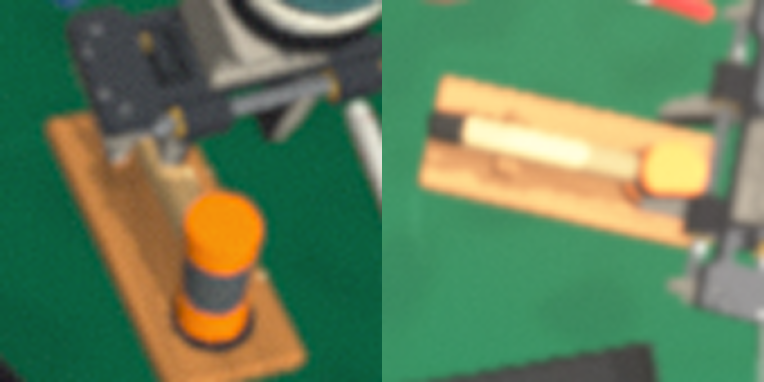

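The mallet stands on its disc with the handle in the fork, head at (220,265) in the left crop. Next is the bar.

```bash
python3 - <<'E'
from h import *
rv=RK.as_rotvec()
robot.servo_line(np.array([585,-260,215.]),feed=350)
robot.movep(knob(0)+[0,0,45],rv); st("over")
robot.servo_line(knob(0)-17*Z,feed=200); grip(0.0,25); st("grip")
for a in np.linspace(0,1.7,9)[1:]:
    robot.servo_line(knob(a)-17*Z,feed=220); s=robot.observe(); print(round(a,2),np.round(s["contact_force"],1),round(s["grip_width"],2))
grip(.55); robot.servo_line(knob(1.7)+35*Z,feed=250); st("free")
for c in("side","top"): save(c,"6"+c)
for n in("bar_knob",): print([np.round(w(e["at"],"top")) for e in viewer.pinpoint(n,"top")],[np.round(w(e["at"],"side")) for e in viewer.pinpoint(n,"side")],knob(1.7))
for q0 in [0]:
  for tz,ty,n in((-W,U,"w"),(-W,-U,"w-"),(-Z,U,"z"),(-Z,-U,"z-")):
    for v in (-90,-205):
        q=kin.ik(dk(-1,v,-2),rot(tz,ty).as_rotvec()); print(n,v,None if q is None else np.round(q,2))
im=[cv2.resize(cv2.imread(f"pics/6{n}.png")[y:y+100,x:x+85],None,fx=4.5,fy=4.5,interpolation=cv2.INTER_CUBIC) for n,x,y in(("side",205,150),("top",205,170))]
cv2.imwrite("pics/6.png",np.hstack(im))
E
```

```text
over 45.52 [433.2 108.2 122.2] F [-0.  -0.2 -0.1] T [-0.02  0.07 -0.01] g 0.501 0.0
grip 46.42 [433.1 108.   61.1] F [-0.1 -5.   6.8] T [-0.99 -0.04 -0.01] g 0.288 25.0
0.21 [ 1.1 -4.1  1.2] 0.29
0.42 [-1.4 -4.6  0.5] 0.29
0.64 [-3.3 -4.7  0.4] 0.29
0.85 [-5.  -5.2  3.3] 0.29
1.06 [-7.2 -5.5  5.8] 0.28
1.27 [-7.5 -6.2  9.4] 0.29
1.49 [-5.5 -5.7 10.4] 0.29
1.7 [-1.2 -4.8  8.5] 0.29
free 49.84 [538.7 103.2 355.3] F [0.  0.4 0.1] T [0.02 0.02 0.03] g 0.548 0.0
[] [array([533., 102., 321.]), array([ 587., -310.,   13.])] [538.28380251 102.91701115 319.29240826]
w -90 [ 0.07  0.32 -0.24  2.31  1.06  0.18 -1.22]
w -205 [-0.21  0.32  0.42  2.34 -1.18  0.18  1.24]
w- -90 [ 0.37  0.37 -0.58  2.3   1.27  0.29  1.76]
w- -205 [ 0.67  0.38 -0.59  2.29  1.04  0.19  2.25]
z -90 [ 0.26  0.47 -0.43  1.98  0.28  0.75 -0.4 ]
z -205 [ 0.46  0.47 -0.41  1.97  0.27  0.75 -0.16]
z- -90 [ 0.61  0.63 -0.91  1.96  0.65  0.88  2.44]
z- -205 [ 0.81  0.62 -0.87  1.95  0.62  0.87  2.68]
```

View pics/6.png

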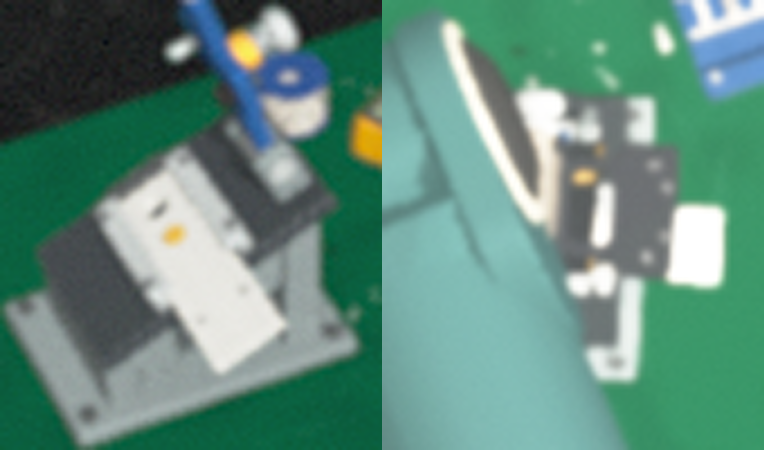

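The bar is upright in the left crop and the stud at (175,235) looks seated. Next is the plate.

```bash
python3 - <<'E'
from h import *
rv=RH.as_rotvec()
robot.movep(dk(-1,-150,150),rv); grip(.75); st("hi")
robot.servo_line(dk(-1,-92,35),feed=350)
robot.servo_line(dk(-1,-92,-2),feed=120); st("at")
grip(0.0,50); s=st("grip"); f0=s["contact_force"]
for v in (-100,-130,-165,-206):
    robot.servo_line(dk(-1,v,-2),feed=110); s=robot.observe(); f=(s["contact_force"]-f0)@D; print(v,np.round(f,1),round(s["grip_width"],3),np.round((s["tcp_pos"]-O)@D,1))
    if np.abs(f).max()>35: print("STOP"); break
st()
E
```

```text
hi 51.43 [459.  -42.3 230.5] F [-0.6  1.3 -0.2] T [-0.03  0.51 -0.07] g 0.752 0.0
at 53.12 [526.2  11.5  93. ] F [ 0.5  0.2 -0.3] T [-0.03  0.44  0.02] g 0.749 0.0
grip 53.55 [526.8  11.2  93.4] F [ 0.8 -0.3  1.4] T [-0.15  0.2  -0.1 ] g 0.535 50.0
-100 [0.8 0.  1.7] 0.537 [  -0.4 -100.1   -1.8]
-130 [ 1.  -4.2 -1.1] 0.534 [  -0.9 -131.7   -2. ]
-165 [ 1.3 -2.  -1.1] 0.537 [  -1.2 -165.5   -2.1]
-206 [-2.  -0.3 -3.3] 0.535 [  -2.  -204.9   -2.2]
 55.22 [ 518.8 -101.2   92.2] F [ 0.3 -0.6 -2.4] T [-0.14  0.71  0.03] g 0.535 50.0
```

```bash
python3 - <<'E'
from h import *
robot.servo_line(dk(-1,-215,25),feed=200)
robot.movep(tr((0,-62,75)),RT.as_rotvec()); b=st("over")["contact_force"][2]
save("side","7s")
robot.servo_line(tr((0,-62,22)),feed=150)
for z in (14,10,7.5,6):
    robot.servo_line(tr((0,-62,z)),feed=60); f=robot.observe()["contact_force"][2]-b; print(z,round(f,1))
    if f>6: break
st("down")
grip(.66); robot.servo_line(tr((0,-62,110)),feed=200); st("up")
save("side","8s"); save("top","8t")
im=[cv2.resize(cv2.imread(f"pics/{n}.png")[y:y+95,x:x+w_],None,fx=4,fy=4,interpolation=cv2.INTER_CUBIC) for n,x,y,w_ in(("7s",200,265,95),("8s",200,265,95))]
cv2.imwrite("pics/8.png",np.hstack(im))
E
```

```text
over 56.36 [ 406.6 -273.3   74.4] F [ 0.4  0.4 -1.2] T [-0.16 -0.01 -0.02] g 0.532 50.0
14 -0.9
10 -1.2
7.5 -0.1
6 -0.3
down 57.94 [ 405.9 -274.6    5.9] F [-0.2 -0.4 -1.5] T [-0.24  0.04 -0.05] g 0.535 50.0
up 58.98 [ 405.1 -274.8  109.3] F [ 0.   0.1 -0.7] T [-0.09  0.05 -0.06] g 0.659 0.0
```

View pics/8.png

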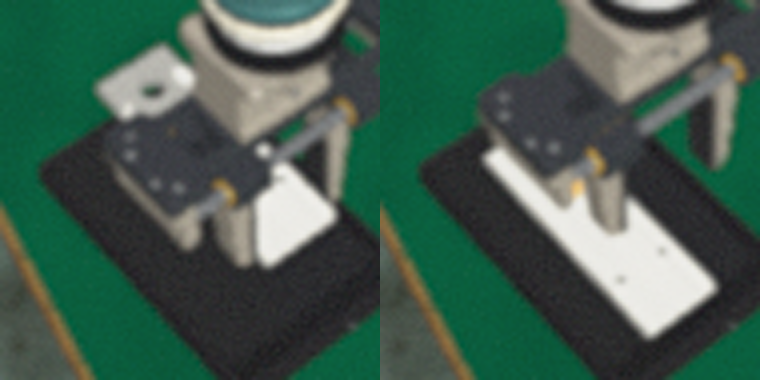

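The plate lies flat in the middle of the tray with the stud upwards, at (577,190) in the right crop. The gripper is clear, so I'm handing in.

```bash
python3 - <<'E'
from h import *
print(robot.job_done()); st()
E
```

```text
the job is handed in; nothing more can be done
None
the job is handed in; nothing more can be done
```

I handed the job in at about 59 s, with no verdict reported back: by the punch's firm stop the stud is home, the mallet stands on its rest, the bar is at about 1.7 rad, and the plate lies flat in the tray, stud up; the mallet turned in the grip during the blows and I re-squared it, and I didn't check the bottles or spool in a final picture.

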